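# Hold the test key of a model railway's control box

## Task

Lift the loose yellow cover off the two pins of the grey control box and lay it flat, handle up, in the middle of the green mat without dropping it. Then take the red key from its wooden stand, push it straight down all the way into the brass lock under the cover's place, wiggling it past the sticky pins inside, and only then turn it a quarter turn clockwise (seen from above), as far as it goes. The lock springs back when let go, so finish still gripping the key and holding it turned and fully in; leave everything else on the table where it is.

Things in the scene. Friction and masses are not known exactly. Their poses are not given: they have to be found in the camera images.
- housing: grey control box fixed to the table, 160 (its x) x 110 (its y) x 70 mm high; origin at the centre of its underside. On its top, at x = -52 and +52 mm, y = 0, stand two steel pins, 8 mm across, 20 mm high; round each foot a collar 16 mm across, 6 mm high, carries the cover. The lock is in the middle of the top.
- lock_mouth (a point): centre of the keyway's mouth, on the lock's vertical axis, 74 mm above the table, 4 mm above the box's top. The brass plug is 32 x 32 mm; its keyway is a vertical slot 14.4 x 6.4 mm, 38 mm deep, its top 6 mm a funnel 3 mm wider on each side. At rest the slot's long side lies along the box's x axis. Hidden by the cover at first.
- cylinder (a joint): turn of the lock's plug: 0 at rest, grows clockwise seen from above, stop at 1.57 rad. A spring returns it (0.03 N m at 0, 0.12 at the stop). The key has about 0.12 rad of play. Inside, 12 and 21 mm below the mouth, a sticky spring pin sticks out 3 mm from each narrow end of the slot: pushing the key past them takes about 5 to 20 N; small twists to and fro help.
- cover: loose yellow plate, 130 (its x) x 90 (its y) x 6 mm, about 0.22 kg, two 11 mm holes at x = -52 and +52 mm over the box's pins; starts aligned with the box, underside 76 mm above the table. Black bar handle along its x in the middle of the top: 56 mm long, 14 mm thick (y), top 34 mm above the underside. Origin: centre of the underside.
- mat: green felt mat stuck to the table, 190 (its x) x 150 (its y) x 3 mm; origin at the centre of its underside. To the left or the right of the box.
- stand: light wooden key stand fixed to the table, 80 x 80 x 45 mm high, with a slot 14 x 7 mm, 36 mm deep, in the middle of its top along its x axis; origin at the centre of its underside. On the other side of the box from the mat.
- key: loose key, 0.05 kg, starts upright in the stand, head up. Red head 30 (its x) x 12 (y) x 36 mm high; steel blade below, 12 (x) x 5 (y) mm, 30 mm long, the last 10 mm tapering to 4 x 4.4 mm. Origin: centre of the head's underside, where the blade begins. Same either way round. Fully in when the head's underside rests on the lock (origin at lock_mouth).
- boxcar: bystander: loose brown model freight car, 154 x 40 x 49 mm high; origin at the centre of its underside
- mug: bystander: loose blue mug, 80 mm across, 90 mm high; origin at the centre of its underside
- tape: bystander: loose roll of blue tape lying flat, 84 mm across, 24 mm high; origin at the centre of its underside
- jar: bystander: loose amber paint jar, 40 mm across, 50 mm high; origin at the centre of its underside
- throttle: bystander: loose black hand controller, 130 x 65 mm, 36 mm high with its knob; origin at the centre of its underside
- screwdriver: bystander: loose screwdriver lying on the table, orange handle, about 200 mm long, along its x axis
- barrel0: bystander: loose white model barrel, 25 mm across, 34 mm high; origin at the centre of its underside
- barrel1: bystander: loose white model barrel, 25 mm across, 34 mm high; origin at the centre of its underside
Mind the look-alikes: they are no part of the job. Of the things that look like the key, the smallest one is meant.

How it is judged:
By the outcome, as a careful person would: the job done as asked, in the order asked, and still so for the second after the job is handed in, while the arm keeps its last pose, push and grip.
It also fails if it takes over 70 s, if anything falls off the work surface, if the arm or the gripper's body presses on something with over 40 N, if the wrist force passes 120 N, or if a joint passes its speed limit or range.

## Robot

A 6-joint arm with a two-finger parallel gripper is mounted at the origin on the work surface. World frame = base frame: x ahead of the robot, y to its left, z up, the work surface at z = 0. Lengths are in m, angles in rad, forces in N, time in s.
With the tool pointing down it reaches from about 0.325 to 1 m from the base axis. Payload 5.1 kg.
Tool frame: the origin (TCP) lies at the very end of the fingers, on their centre line; the grasp point (between the pads) lies 19 mm behind it (bot.pinch_z is the z of the grasp point in the tool frame, in m); z points along the fingers, y is the line along which they close (so a half turn about z gives the same grasp; the last joint's range is limited). The gripper opens to 85 mm and grips with 20 to 120 N. Pads are 22 mm wide; open, the fingers measure 114 mm over their backs; the gripper's body (76 mm by 85 mm) begins 54 mm behind the grasp point. The pads swing forward as they close: fully open they stand 13 mm farther back than shut.
Start: joints at [1.146, 0.124, 1.65, -0, 1.367, -0.083], TCP at [0.218, 0.612, 0.231] pointing down, gripper open.
Joint ranges: [-2.61, 2.61], [-1.02, 2.33], [0.03, 2.71], [-1.35, 4.49], [0.32, 2.68], [-2.91, 2.91]. Speed limits (rad/s): [2.57, 2.57, 3.14, 3.14, 3.14, 3.14].

## Interface

Orientations are given as a unit quaternion [w, x, y, z].
In Python, from plant import bot gives the robot as it stands.
- The arm moves only by the shell command python3 -m pendant 'ROWS' [FORCE]. ROWS is rows parted by semicolons, their numbers by spaces, 1 to 5 of them, each of 7 numbers: dx, dy, dz in m, then a rotation vector rx, ry, rz in rad, then the opening from 0.0 (shut) to 1.0 (fully open); each row is the pose to reach, as a shift and turn from the pose commanded when the command began, along the tool's axes at that moment; what a row does not reach only later rows make up. A row lasts 1/12 s, in which the tool goes at most 0.0417 m and 0.125 rad, less where a joint would pass 70% of its speed; a pose out of reach is approached as far as the arm can. The fingers move at their own pace and stop on an object; FORCE is the grip in N (left out, the last holds). Time passes only in rows, so rows that do not move let the fingers close. It prints the time, the measured TCP pose, the force, the opening and the grip force at its end.
- bot.sense(): the state, without advancing time (a new reading comes with each control period).
- bot.read_camera(name): name is "side" or "top"; returns a dict with "pixels" (384x512x3 uint8, red, green, blue), "fx", "fy", "cx", "cy" (pixels), "rvec" (rotation vector, rad) and "tvec" (3), from world to camera coordinates, as OpenCV has them. Camera axes: x right, y down, z forward; pixel columns grow to the right and rows downward; lengths in m; the calibration is good to about 2 mm. A picture is of the moment at which its call begins. There is no depth.
- bot.hand_in(): hands the job in; it is judged then, once.
Trained networks look in a picture, given as the dict that the camera call returned (one of the last four; its "shot" number tells which), for a name from the list of things; names that differ only in an ending like _2 or _b are one class to them, and where a whole thing is asked for, a point or a joint stands for the part that bears it (a point fixed in the world has none). Each returns a list of dicts, best first, with "confidence" (0 to 1); they miss things now and then, are a little off and sometimes report something else, mostly with a low value. They report only what shows in the picture. A call takes as long as a camera call. They do not tell look-alikes from the thing itself.
- bot.outline_of(picture, name): "mask" (384x512 bool, what is visible of it) and "location" ([row, column] in pixels, amid what is visible of it).
The state is a dict: "time": time; "joint_positions": joint angles; "qvel": joint speeds; "effort": joint torques, N m; "eef_pos": TCP position; "tcp_rot": TCP orientation; "wrist_force": force on the tool from outside, world axes, zero at the start; "ft_torque": the same for the moment, N m; "width": opening from 0.0 (shut) to 1.0 (fully open); "finger_force": force on a finger pad.
Only numpy, scipy, OpenCV 4.12 (cv2) and the standard library are available. Lean on these libraries where they do the work, as an engineer would, in place of code of your own. Each camera call takes 0.05 s, during which the arm holds its last target. There are 200 camera calls.

## Working session

There is one attempt and no reset: what is moved stays moved. The work goes in short steps, Python scripts to look and compute and a shell command to move; the robot and the scene stay as the last step left them, time stands still between calls to the robot, and variables do not carry over. Pictures are saved under pics/ and viewed, at most 10 in all, crops included, and the job is handed in when it is done.

```bash
mkdir -p pics; ls
python3 - <<'E'
from plant import bot
import cv2,numpy as np
for n in ("top","side"):
    p=bot.read_camera(n); cv2.imwrite(f"pics/{n}0.png",p["pixels"][:,:,::-1])
    np.savez(f"{n}0.npz",**{k:v for k,v in p.items()})
    print(n,p["fx"],p["cx"],p["cy"],p["rvec"],p["tvec"])
    for o in ("housing","cover","mat","stand","key"):
        for d in bot.outline_of(p,o)[:4]:
            m=d["mask"].astype(np.uint8); c=max(cv2.findContours(m,0,2)[0],key=cv2.contourArea)
            print(o,round(d["confidence"],2),d["location"],m.sum(),[np.round(v,1) if not isinstance(v,float) else round(v,1) for v in cv2.minAreaRect(c)])
print(bot.sense()["tcp_rot"],bot.pinch_z,bot.sense()["time"])
E
```

```text
pics
top 474.2706525930424 257.8434003558181 195.31654619679 [ 2.13526329 -2.19040185  0.11212226] [0.02259481 0.55904947 1.74420812]
housing 0.82 [199.9, 263.7] 580 [array([256.8, 185.8]), array([47.5, 31.3]), 76.0]
cover 0.56 [184.3, 258.8] 855 [array([256.6, 183.9]), array([35.4, 24.5]), 76.0]
cover 0.16 [181.5, 387.5] 39 [array([387.5, 180.5]), array([5., 7.]), 90.0]
mat 0.97 [206.4, 173.1] 1963 [array([173.2, 206.4]), array([50.4, 39.5]), 88.5]
mat 0.69 [195.8, 257.1] 525 [array([256.3, 185.5]), array([45.7, 31.4]), 77.0]
stand 0.7 [206.9, 334.3] 487 [array([334.7, 206.5]), array([23.2, 23. ]), 79.4]
key 0.57 [240.0, 334.7] 180 [array([335.1, 244.2]), array([22.8, 10.7]), 63.4]
key 0.55 [212.0, 298.7] 194 [array([301.3, 217.1]), array([23.8, 11.3]), 59.0]
key 0.44 [207.4, 173.1] 1990 [array([173., 206.]), array([50., 40.]), 90.0]
side 418.18044189135617 257.9321291961707 192.88964220228883 [ 1.99413938 -0.66428857  0.39751309] [-0.45507739  0.22208992  1.03357833]
housing 0.69 [202.3, 263.1] 1301 [array([263.4, 203.1]), array([33.3, 58.2]), 84.3]
cover 0.65 [183.4, 265.9] 629 [array([262.9, 184.8]), array([19.2, 44.7]), 63.4]
cover 0.21 [204.1, 264.5] 1294 [array([264.2, 202.8]), array([33.2, 60.1]), 82.0]
mat 0.93 [175.1, 195.5] 988 [array([195.7, 176.5]), array([21.9, 59.1]), 73.8]
mat 0.42 [256.7, 307.1] 1017 [array([303.6, 253.8]), array([42.5, 33.1]), 29.7]
stand 0.77 [256.9, 303.5] 1053 [array([303.7, 253.5]), array([43. , 34.3]), 32.0]
stand 0.35 [212.4, 320.0] 90 [array([321.5, 212. ]), array([12.,  7.]), 90.0]
key 0.84 [277.8, 261.9] 406 [array([261., 278.]), array([17. , 32.5]), 45.0]
key 0.68 [240.7, 307.9] 101 [array([305. , 241.5]), array([13.,  8.]), 90.0]
key 0.51 [240.7, 264.5] 277 [array([265.3, 240.3]), array([14.8, 25.5]), 45.0]
[6.86788452e-06 1.70068509e-01 9.85432241e-01 3.49067754e-05] -0.0187 0.6
```

Run:
```python
import cv2,numpy as np
a=cv2.imread("pics/top0.png")[110:300,110:430]; b=cv2.imread("pics/side0.png")[120:330,120:400]
cv2.imwrite("pics/a.png",cv2.resize(a,None,fx=2.5,fy=2.5,interpolation=cv2.INTER_CUBIC))
cv2.imwrite("pics/b.png",cv2.resize(b,None,fx=2.8,fy=2.8,interpolation=cv2.INTER_CUBIC))
```

```text
(no output)
```

View pics/a.png

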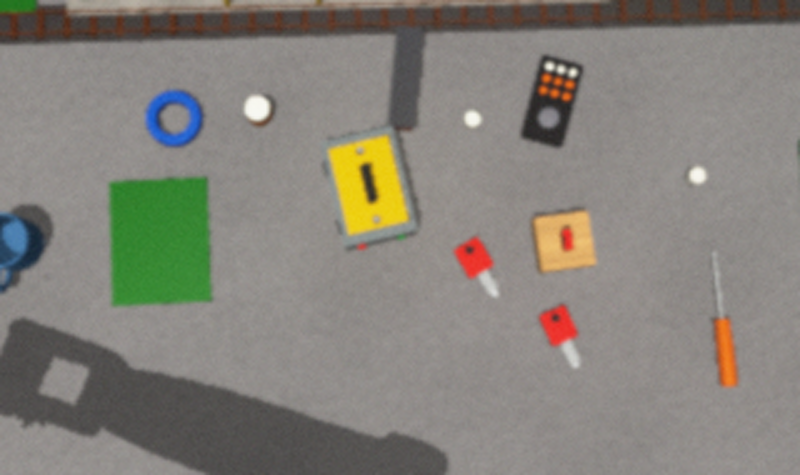

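View pics/b.png

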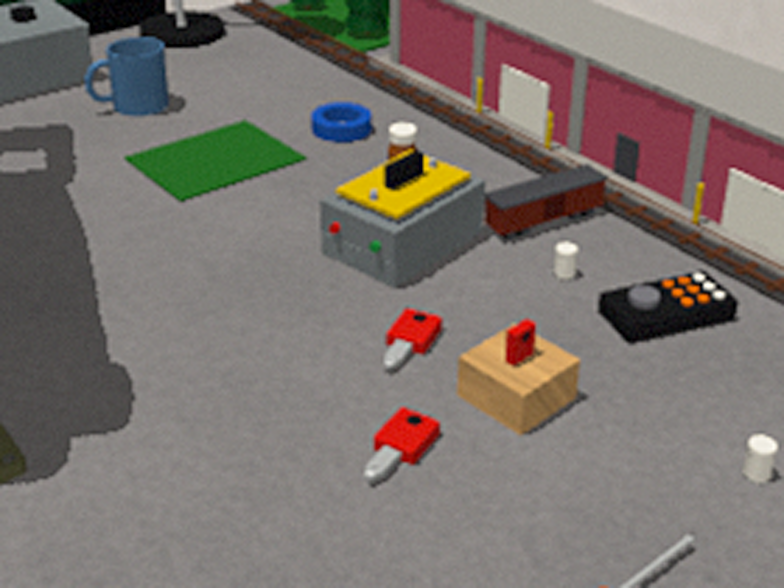

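```bash
cat > h.py <<'E'
import cv2,numpy as np
from scipy.optimize import minimize
S=8
def load(n): return dict(np.load(n))
def proj(p,X):
    K=np.array([[p["fx"],0,p["cx"]],[0,p["fy"],p["cy"]],[0,0,1.]],float)
    return cv2.projectPoints(np.asarray(X,float),np.asarray(p["rvec"],float),np.asarray(p["tvec"],float),K,None)[0][:,0]
def box(x,y,a,L,W,z0,z1):
    c,s=np.cos(a),np.sin(a)
    return [[x+c*u-s*v,y+s*u+c*v,z] for u in(-L/2,L/2) for v in(-W/2,W/2) for z in(z0,z1)]
def mask(p,lo,hi,near,r):
    hsv=cv2.cvtColor(np.ascontiguousarray(p["pixels"]),cv2.COLOR_RGB2HSV)
    if lo[0]<0:
        m=cv2.inRange(hsv,(0,)+lo[1:],hi)|cv2.inRange(hsv,(180+lo[0],)+lo[1:],(180,255,255))
    else: m=cv2.inRange(hsv,lo,hi)
    k=np.zeros_like(m); cv2.circle(k,(int(near[0]),int(near[1])),r,255,-1); m&=k
    n,l,st,_=cv2.connectedComponentsWithStats(m); return (l==1+np.argmax(st[1:,4])).astype(np.uint8)
def hull(m):
    o=np.zeros_like(m); cv2.fillConvexPoly(o,cv2.convexHull(cv2.findNonZero(m)),1); return o
def fit(views,dims,x0):
    """views: list of (pic,mask); dims L,W,z0,z1 -> x,y,yaw by area overlap, plus IoU per view"""
    L,W,z0,z1=dims; big=[cv2.resize(m,None,fx=S,fy=S,interpolation=cv2.INTER_LINEAR if 0 else cv2.INTER_NEAREST) for _,m in views]
    def ious(q):
        r=[]
        for (p,_),b in zip(views,big):
            h=cv2.convexHull((proj(p,box(q[0],q[1],q[2],L,W,z0,z1)).astype(np.float32)+.5)*S)
            o=np.zeros_like(b); cv2.fillConvexPoly(o,np.round(h).astype(int),1); r.append((o&b).sum()/max(1,(o|b).sum()))
        return r
    f=lambda q:-sum(ious(q)); best=None
    q=np.array(x0,float)
    for s in(.02,.006,.002):
        q=minimize(f,q,method="Nelder-Mead",options=dict(initial_simplex=[q,q+[s,0,0],q+[0,s,0],q+[0,0,s*6]],xatol=1e-5,fatol=1e-5)).x
    return q,ious(q)
def back(p,uv,z):
    R=cv2.Rodrigues(np.asarray(p["rvec"],float))[0]; t=np.asarray(p["tvec"],float).ravel(); o=-R.T@t
    d=R.T@np.array([(uv[0]-p["cx"])/p["fx"],(uv[1]-p["cy"])/p["fy"],1]); return (o+d*(z-o[2])/d[2])[:2]
E
python3 - <<'E'
from h import *
T,D=load("top0.npz"),load("side0.npz")
Y=((18,110,110),(35,255,255)); G=((45,100,50),(75,255,255)); R=((-8,130,90),(8,255,255)); Wd=((8,60,120),(20,200,255))
for n,c,pt,ps,dims in (("cover",Y,(257,184),(263,184),(.13,.09,.076,.082)),("mat",G,(173,206),(196,176),(.19,.15,0,.003)),
   ("stand",Wd,(336,206),(304,254),(.08,.08,0,.045)),("key",R,(336.8,205.2),(305.7,242),(.03,.012,.045,.081))):
    r=60 if n!="key" else 9
    mt,ms=mask(T,*c,pt,r if n!="stand" else 30),mask(D,*c,ps,r if n!="stand" else 30)
    if n in("cover","stand"): mt,ms=hull(mt),hull(ms)
    x0=list(back(T,pt,dims[3]))+[0]
    for a0 in (0.2,):
        for lab,v in (("both",[(T,mt),(D,ms)]),("top",[(T,mt)]),("side",[(D,ms)])):
            q,i=fit(v,dims,x0[:2]+[a0]); print(n,lab,mt.sum(),ms.sum(),np.round(q,4),np.round(i,3))
E
```

```text
cover both 953 679 [0.5994 0.0121 0.2109] [0.92  0.917]
cover top 953 679 [0.5982 0.0104 0.2335] [0.928]
cover side 953 679 [0.6026 0.0135 0.2174] [0.932]
mat both 1898 944 [0.5318 0.3301 0.0282] [0.954 0.937]
mat top 1898 944 [0.5301 0.3297 0.0194] [0.958]
mat side 1898 944 [0.5344 0.3299 0.0241] [0.945]
stand both 581 1186 [ 0.5134 -0.2772  0.112 ] [0.892 0.955]
stand top 581 1186 [ 0.5115 -0.2789  0.0865] [0.898]
stand side 581 1186 [ 0.514  -0.2764  0.1152] [0.959]
key both 32 128 [ 0.5132 -0.2775  0.2346] [0.7   0.816]
key top 32 128 [ 0.5125 -0.278   0.1767] [0.718]
key side 32 128 [ 0.516  -0.2757  0.2526] [0.846]
```

```bash
cat >> h.py <<'E'
def togo(bot,x,y,z,ax):
    """shift in tool axes to TCP (x,y,z) and turn about tool z so that tool x lies along world yaw ax (mod pi)"""
    s=bot.sense(); w,*v=s["tcp_rot"]; R=cv2.Rodrigues(2*np.arctan2(np.linalg.norm(v),w)*np.array(v)/np.linalg.norm(v))[0]
    d=R.T@(np.array([x,y,z])-s["eef_pos"]); a=np.arctan2(R[1,0],R[0,0]); t=(a-ax+np.pi/2)%np.pi-np.pi/2
    print("t",round(s["time"],2),"shift",np.round(d,4),"turn",round(t,3),"tilt",np.round(R[:2,2],4),"yaw",round(a,3),"q6",round(s["joint_positions"][5],3),"F",np.round(s["wrist_force"],1),"M",np.round(s["ft_torque"],2),"w",round(s["width"],3),"g",np.round(s["finger_force"],1),"pos",np.round(s["eef_pos"],4))
E
P='python3 -m pendant'
python3 -m pendant '-.028 -.022 0 0 0 0 .6; -.056 -.044 0 0 0 0 .6; -.084 -.066 0 0 0 0 .6; -.112 -.088 0 0 0 0 .6; -.14 -.11 0 0 0 0 .6' 60
python3 -m pendant '-.028 -.022 0 0 0 0 .6; -.056 -.044 0 0 0 0 .6; -.084 -.066 0 0 0 0 .6; -.112 -.088 0 0 0 0 .6; -.14 -.11 0 0 0 0 .6'
python3 -m pendant '-.028 -.022 0 0 0 0 .6; -.056 -.044 0 0 0 0 .6; -.084 -.066 0 0 0 0 .6; -.112 -.088 0 0 0 0 .6; -.14 -.11 0 0 0 0 .6'
python3 -m pendant '-.028 -.022 0 0 0 -.11 .6; -.056 -.044 0 0 0 -.22 .6; -.084 -.066 0 0 0 -.33 .6; -.112 -.088 0 0 0 -.44 .6; -.14 -.11 0 0 0 -.55 .6'
python3 -c "
from h import *
from plant import bot
togo(bot,.600,.012,.13,.212)"
```

```text
time: 1.02
eef_pos: [0.3134, 0.4605, 0.2315]
tcp_rot: [0.0, 0.17, 0.985, 0.0]
wrist_force: [0.4, 0.5, -0.4]
width: 0.599
finger_force: 0.0
time: 1.43
eef_pos: [0.4086, 0.3097, 0.2316]
tcp_rot: [0.0, 0.17, 0.985, 0.0]
wrist_force: [0.7, 0.3, -0.5]
width: 0.601
finger_force: 0.0
time: 1.85
eef_pos: [0.5037, 0.159, 0.2317]
tcp_rot: [0.0, 0.17, 0.985, 0.0]
wrist_force: [0.2, 0.2, 0.9]
width: 0.6
finger_force: 0.0
time: 2.27
eef_pos: [0.5988, 0.0084, 0.2316]
tcp_rot: [0.0, -0.106, 0.994, -0.0]
wrist_force: [0.1, -0.2, 0.2]
width: 0.599
finger_force: 0.0
t 2.27 shift [-0.0019  0.0033  0.1016] turn 0.001 tilt [0.0005 0.    ] yaw -2.928 q6 -1.86 F [ 0.1 -0.2  0.2] M [0.   0.02 0.02] w 0.599 g 0.0 pos [0.5988 0.0084 0.2316]
```

```bash
python3 -m pendant '-.001 .001 .03 0 0 0 .6; -.002 .003 .06 0 0 0 .6; -.002 .003 .09 0 0 0 .6; -.002 .003 .11 0 0 0 .6; -.002 .003 .122 0 0 0 .6'
python3 -m pendant '0 0 .012 0 0 0 .6; 0 0 .022 0 0 0 .6; 0 0 .0245 0 0 0 .6; 0 0 .0245 0 0 0 .6'
python3 -c "
from h import *
from plant import bot
togo(bot,.600,.012,.085,.212)
for n in('top','side'):
    p=bot.read_camera(n); np.savez(n+'1.npz',**p)
    c=np.round(proj(p,[[.6,.012,.1]])[0]).astype(int); print(c)
    cv2.imwrite('pics/c_'+n+'.png',cv2.resize(p['pixels'][c[1]-50:c[1]+50,c[0]-65:c[0]+65,::-1],None,fx=6,fy=6,interpolation=cv2.INTER_CUBIC))
"
```

```text
time: 2.68
eef_pos: [0.5975, 0.0134, 0.1058]
tcp_rot: [-0.002, -0.104, 0.995, 0.0]
wrist_force: [-0.3, 0.4, -0.9]
width: 0.598
finger_force: 0.0
time: 3.02
eef_pos: [0.5994, 0.0136, 0.0848]
tcp_rot: [-0.0, -0.104, 0.995, 0.0]
wrist_force: [-0.6, -0.3, -0.2]
width: 0.603
finger_force: 0.0
t 3.02 shift [-0.0002 -0.0016 -0.0002] turn -0.004 tilt [-0.0001  0.    ] yaw -2.933 q6 -1.846 F [-0.6 -0.3 -0.2] M [-0.03  0.04  0.03] w 0.603 g 0.0 pos [0.5994 0.0136 0.0848]
[256 182]
[263 179]
```

View pics/c_side.png

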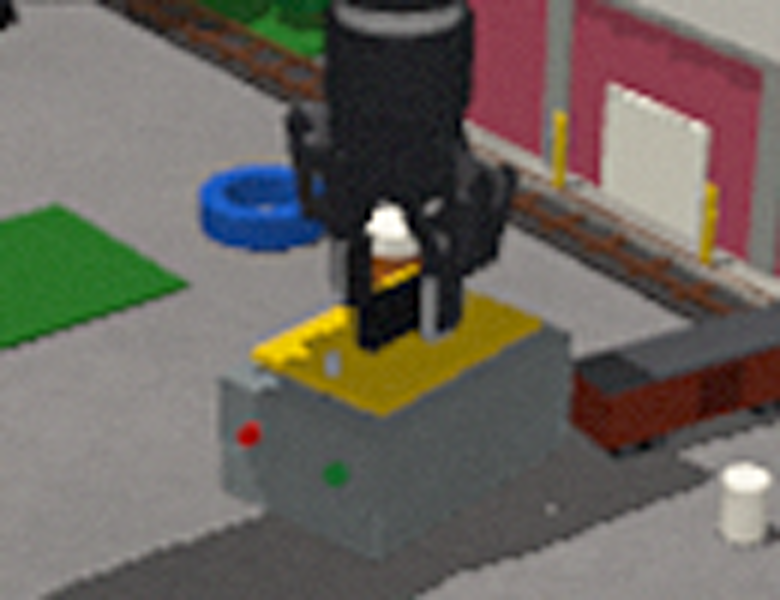

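Handle sits between the two fingers (crop ~(390,310)). Closing.

```bash
python3 -m pendant '0 0 0 0 0 0 0; 0 0 0 0 0 0 0; 0 0 0 0 0 0 0; 0 0 0 0 0 0 0; 0 0 0 0 0 0 0' 50
python3 -m pendant '0 0 0 0 0 0 0; 0 0 0 0 0 0 0; 0 0 0 0 0 0 0; 0 0 0 0 0 0 0'
python3 -c "
from h import *
from plant import bot
togo(bot,.600,.012,.085,.212)"
```

```text
time: 3.53
eef_pos: [0.6003, 0.0126, 0.086]
tcp_rot: [0.001, -0.104, 0.995, -0.001]
wrist_force: [0.0, -3.8, 3.6]
width: 0.154
finger_force: 52.3
time: 3.87
eef_pos: [0.6002, 0.0126, 0.086]
tcp_rot: [0.001, -0.104, 0.995, -0.001]
wrist_force: [0.4, -5.5, 4.2]
width: 0.15
finger_force: 52.6
t 3.87 shift [ 0.0004 -0.0006  0.001 ] turn -0.004 tilt [ 0.0021 -0.0016] yaw -2.933 q6 -1.846 F [ 0.4 -5.5  4.2] M [-0.95 -0.07  0.09] w 0.15 g 52.6 pos [0.6002 0.0126 0.086 ]
```

```bash
python3 -m pendant '0 -.001 -.004 0 0 0 0; 0 -.001 -.010 0 0 0 0; 0 -.001 -.016 0 0 0 0; 0 -.001 -.024 0 0 0 0; 0 -.001 -.034 0 0 0 0'
python3 -m pendant '0 0 -.02 0 0 0 0; 0 0 -.045 0 0 0 0; 0 0 -.07 0 0 0 0; 0 0 -.08 0 0 0 0; 0 0 -.08 0 0 0 0'
python3 -c "
from h import *
from plant import bot
togo(bot,.5315,.330,.19,.024)
for n in('top','side'):
    p=bot.read_camera(n); np.savez(n+'2.npz',**p); cv2.imwrite('pics/d_'+n+'.png',cv2.resize(p['pixels'][120:270,130:400,::-1],None,fx=2.9,fy=2.9,interpolation=cv2.INTER_CUBIC))
"
```

```text
time: 4.28
eef_pos: [0.5978, 0.0133, 0.1174]
tcp_rot: [-0.002, -0.104, 0.995, 0.001]
wrist_force: [-0.5, 0.6, -2.9]
width: 0.154
finger_force: 51.5
time: 4.7
eef_pos: [0.6013, 0.0129, 0.2028]
tcp_rot: [0.003, -0.104, 0.995, -0.0]
wrist_force: [1.1, -0.3, -1.8]
width: 0.151
finger_force: 51.6
t 4.7 shift [0.0027 0.3247 0.0125] turn 0.184 tilt [0.0062 0.0003] yaw -2.933 q6 -1.848 F [ 1.1 -0.3 -1.8] M [-0.   -0.05  0.02] w 0.151 g 51.6 pos [0.6013 0.0129 0.2028]
```

View pics/d_side.png

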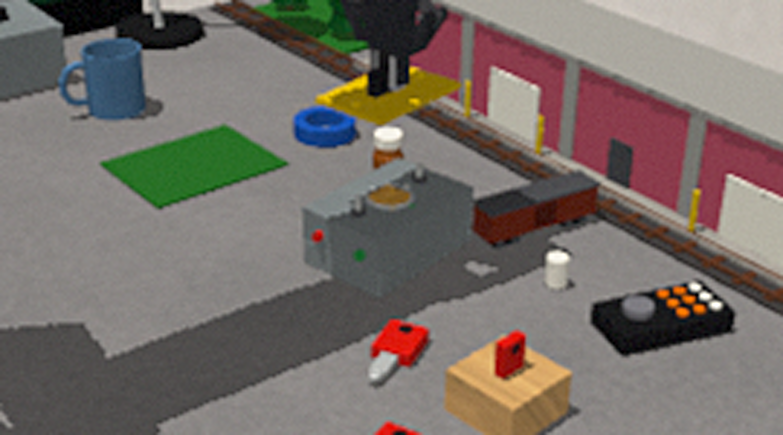

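Cover is in the grip, level; brass lock bared at crop (390,195). Carry to the mat.

```bash
python3 -m pendant '0 .012 0 0 0 0 0; .001 .036 .002 0 0 0 0; .002 .065 .004 0 0 0 0; .002 .095 .005 0 0 0 0; .003 .125 .006 0 0 0 0'
python3 -m pendant '0 .03 0 0 0 .02 0; 0 .06 0 0 0 .06 0; 0 .09 0 0 0 .1 0; 0 .12 .01 0 0 .14 0; 0 .145 .02 0 0 .184 0'
python3 -m pendant '0 .0 .0 0 0 0 0; 0 0 0 0 0 0 0; 0 0 0 0 0 0 0'
python3 -c "
from h import *
from plant import bot
togo(bot,.5315,.330,.06,.024)
"
```

```text
time: 5.22
eef_pos: [0.5688, 0.1358, 0.19]
tcp_rot: [-0.002, -0.104, 0.995, 0.0]
wrist_force: [-0.5, -0.3, -3.1]
width: 0.149
finger_force: 51.5
time: 5.63
eef_pos: [0.5389, 0.2785, 0.171]
tcp_rot: [-0.001, -0.012, 1.0, 0.0]
wrist_force: [-0.0, -0.1, -3.4]
width: 0.153
finger_force: 51.6
time: 5.88
eef_pos: [0.5397, 0.276, 0.1711]
tcp_rot: [-0.001, -0.013, 1.0, -0.001]
wrist_force: [-0.2, 0.1, -1.9]
width: 0.148
finger_force: 51.4
t 5.88 shift [0.0065 0.0543 0.111 ] turn 0.001 tilt [-0.0028 -0.0013] yaw -3.116 q6 -1.212 F [-0.2  0.1 -1.9] M [-0.04  0.01 -0.  ] w 0.148 g 51.4 pos [0.5397 0.276  0.1711]
```

```bash
python3 -m pendant '.001 .015 .01 0 0 0 0; .003 .035 .03 0 0 0 0; .005 .05 .055 0 0 0 0; .0065 .054 .08 0 0 0 0; .0065 .054 .1 0 0 0 0'
python3 -m pendant '0 0 .01 0 0 0 0; 0 0 .02 0 0 0 0; 0 0 .03 0 0 0 0; 0 0 .034 0 0 0 0; 0 0 .034 0 0 0 0'
python3 -c "
from h import *
from plant import bot
togo(bot,.5315,.330,.013,.024)
for n in('top','side'):
    p=bot.read_camera(n); np.savez(n+'3.npz',**p)
D=load('side3.npz');T=load('top3.npz')
Y=((18,110,110),(35,255,255))
z=bot.sense()['eef_pos'][2]-.010
c=proj(D,[[.53,.33,z]])[0]; m=hull(mask(D,*Y,c,60)); print(fit([(D,m)],(.13,.09,z,z+.006),(.53,.33,.02)))
"
```

```text
time: 6.3
eef_pos: [0.5322, 0.3304, 0.0706]
tcp_rot: [-0.001, -0.012, 1.0, -0.0]
wrist_force: [-0.3, -0.4, -3.0]
width: 0.152
finger_force: 51.5
time: 6.72
eef_pos: [0.533, 0.3294, 0.0383]
tcp_rot: [-0.0, -0.012, 1.0, -0.0]
wrist_force: [-0.0, -0.5, -2.9]
width: 0.15
finger_force: 51.4
t 6.72 shift [0.0014 0.0006 0.0253] turn -0.001 tilt [-0.0008 -0.0004] yaw -3.118 q6 -1.126 F [-0.  -0.5 -2.9] M [-0.01 -0.02  0.05] w 0.15 g 51.4 pos [0.533  0.3294 0.0383]
(array([0.53370624, 0.32996795, 0.02540328]), [np.float64(0.938887790735982)])
```

```bash
python3 -m pendant '.001 0 .008 0 0 0 0; .001 0 .014 0 0 0 0; .001 0 .018 0 0 0 0; .001 0 .021 0 0 0 0; .001 0 .022 0 0 0 0'
python3 -m pendant '0 0 .001 0 0 0 0; 0 0 .002 0 0 0 0;0 0 .003 0 0 0 0; 0 0 .003 0 0 0 0'
```

```text
time: 7.23
eef_pos: [0.5314, 0.3296, 0.0158]
tcp_rot: [-0.001, -0.012, 1.0, -0.0]
wrist_force: [-0.2, -0.6, -3.7]
width: 0.149
finger_force: 51.5
time: 7.57
eef_pos: [0.532, 0.3298, 0.0138]
tcp_rot: [0.0, -0.012, 1.0, -0.0]
wrist_force: [0.1, -0.9, -3.1]
width: 0.156
finger_force: 51.5
```

```bash
python3 -m pendant '0 0 .001 0 0 0 0; 0 0 .0015 0 0 0 0; 0 0 .0015 0 0 0 0'
python3 -m pendant '0 0 .0005 0 0 0 0; 0 0 .001 0 0 0 0; 0 0 .001 0 0 0 0'
```

```text
time: 7.82
eef_pos: [0.5324, 0.33, 0.0134]
tcp_rot: [0.0, -0.012, 1.0, 0.0]
wrist_force: [-2.9, -2.6, 5.5]
width: 0.15
finger_force: 52.4
time: 8.07
eef_pos: [0.5326, 0.33, 0.013]
tcp_rot: [0.0, -0.012, 1.0, 0.0]
wrist_force: [-4.5, -4.8, 9.2]
width: 0.152
finger_force: 53.0
```

Contact. Release slowly and rise.

```bash
python3 -m pendant '0 0 -.001 0 0 0 0; 0 0 -.001 0 0 0 .2; 0 0 -.001 0 0 0 .4; 0 0 -.001 0 0 0 .6; 0 0 -.001 0 0 0 .6'
python3 -m pendant '0 0 -.02 0 0 0 .6; 0 0 -.05 0 0 0 .6; 0 0 -.085 0 0 0 .6; 0 0 -.12 0 0 0 .6; 0 0 -.15 0 0 0 .6'
python3 -c "
from h import *
from plant import bot
togo(bot,.513,-.277,.16,.14)
for n in('top','side'):
    p=bot.read_camera(n); np.savez(n+'4.npz',**p); cv2.imwrite('pics/e_'+n+'.png',p['pixels'][...,::-1])
D=load('side4.npz')
Y=((18,110,110),(35,255,255))
c=proj(D,[[.53,.33,.006]])[0]; m=hull(mask(D,*Y,c,60)); print(fit([(D,m)],(.13,.09,.003,.009),(.53,.33,.02)))
"
```

```text
time: 8.48
eef_pos: [0.532, 0.3299, 0.0121]
tcp_rot: [0.0, -0.012, 1.0, 0.0]
wrist_force: [0.6, 0.7, -0.4]
width: 0.594
finger_force: 0.0
time: 8.9
eef_pos: [0.5324, 0.3301, 0.1647]
tcp_rot: [0.001, -0.012, 1.0, 0.0]
wrist_force: [0.8, 1.0, 0.3]
width: 0.601
finger_force: 0.0
t 8.9 shift [ 0.0341 -0.6064  0.0042] turn -0.116 tilt [0.0015 0.0008] yaw -3.117 q6 -1.126 F [0.8 1.  0.3] M [ 0.01 -0.05  0.02] w 0.601 g 0.0 pos [0.5324 0.3301 0.1647]
(array([0.5330695 , 0.33131692, 0.04446442]), [np.float64(0.9247335772228408)])
```

```bash
python3 -m pendant '0 -.02 -.02 0 0 0 .6; .002 -.055 -.03 0 0 0 .6; .004 -.09 -.04 0 0 0 .6; .007 -.125 -.04 0 0 0 .6; .009 -.16 -.04 0 0 0 .6'
python3 -m pendant '.002 -.035 0 0 0 0 .6; .004 -.07 0 0 0 0 .6; .006 -.105 0 0 0 0 .6; .008 -.14 0 0 0 0 .6; .01 -.175 0 0 0 0 .6'
python3 -m pendant '.002 -.035 0 0 0 -.02 .6; .004 -.07 0 0 0 -.05 .6; .006 -.105 0 0 0 -.07 .6; .008 -.14 0 0 0 -.1 .6; .01 -.175 0 0 0 -.116 .6'
cat > m.py <<'E'
from h import *
import sys
T,D=load("top4.npz"),load("side4.npz")
R=((-8,110,70),(8,255,255)); Br=((8,60,60),(28,255,255))
for lab,p in(("top",T),("side",D)):
    g=proj(p,[[.6,.012,.074]])[0]; m=mask(p,*Br,g,16); M=cv2.moments(m,True); c=(M["m10"]/M["m00"],M["m01"]/M["m00"]); print(lab,"brass",m.sum(),np.round(g,1),np.round(c,1),np.round(back(p,c,.074),4))
g=proj(D,[[.6,.012,.074]])[0].astype(int); a=D["pixels"][g[1]-35:g[1]+35,g[0]-45:g[0]+45,::-1]; print("side org",g-[45,35])
t=proj(T,[[.6,.012,.074]])[0].astype(int); b=T["pixels"][t[1]-35:t[1]+35,t[0]-45:t[0]+45,::-1]; print("top org",t-[45,35])
cv2.imwrite("pics/f.png",cv2.resize(np.vstack([a,b]),None,fx=4.25,fy=4.25,interpolation=cv2.INTER_CUBIC))
E
python3 m.py
python3 -c "
from h import *
from plant import bot
togo(bot,.513,-.277,.12,.14)"
```

```text
time: 9.42
eef_pos: [0.5267, 0.1684, 0.2023]
tcp_rot: [0.0, -0.013, 1.0, 0.0]
wrist_force: [-0.0, -0.5, 0.1]
width: 0.6
finger_force: 0.0
time: 9.83
eef_pos: [0.5204, -0.007, 0.2013]
tcp_rot: [-0.0, -0.012, 1.0, 0.0]
wrist_force: [0.9, -0.4, -0.1]
width: 0.597
finger_force: 0.0
time: 10.25
eef_pos: [0.5147, -0.1823, 0.2013]
tcp_rot: [-0.0, -0.071, 0.998, 0.0]
wrist_force: [0.3, -0.1, 0.2]
width: 0.597
finger_force: 0.0
top brass 104 [256.5 183. ] [257. 184.] [0.5966 0.0104]
side brass 72 [263.4 186.4] [263.9 186.9] [0.5994 0.0086]
side org [218 151]
top org [211 148]
t 10.25 shift [ 0.0149 -0.0936  0.0812] turn 0.001 tilt [-0.0009  0.0005] yaw -3.0 q6 -2.151 F [ 0.3 -0.1  0.2] M [ 0.03 -0.01 -0.03] w 0.597 g 0.0 pos [ 0.5147 -0.1823  0.2013]
```

View pics/f.png

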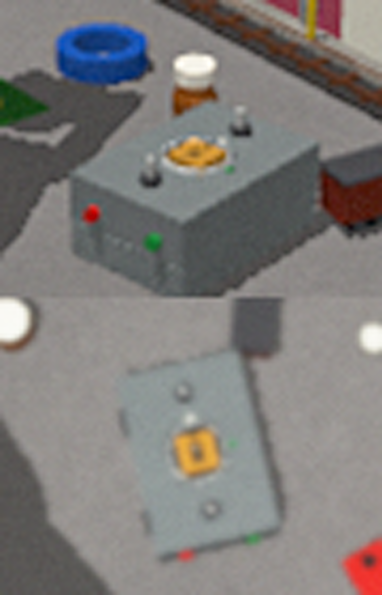

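```bash
python3 -m pendant '.003 -.02 .01 0 0 0 .6; .008 -.05 .03 0 0 0 .6; .012 -.075 .05 0 0 0 .6; .015 -.09 .07 0 0 0 .6; .015 -.0935 .08 0 0 0 .6'
python3 -m pendant '0 0 .01 0 0 0 .5; 0 0 .02 0 0 0 .5; 0 0 .02 0 0 0 .5'
cat > b.py <<'E'
from h import *
T,D=load("top4.npz"),load("side4.npz"); Br=((8,60,60),(28,255,255))
mt,ms=[hull(mask(p,*Br,proj(p,[[.6,.012,.074]])[0],16)) for p in(T,D)]
for v in([(T,mt),(D,ms)],[(T,mt)],[(D,ms)]): print([m.sum() for _,m in v],*fit(v,(.032,.032,.07,.074),(.6,.012,.22)))
E
python3 b.py
python3 -c "
from h import *
from plant import bot
togo(bot,.5135,-.2772,.048,.14)
p=bot.read_camera('side'); c=np.round(proj(p,[[.513,-.277,.07]])[0]).astype(int);print(c)
cv2.imwrite('pics/g.png',cv2.resize(p['pixels'][c[1]-50:c[1]+40,c[0]-60:c[0]+60,::-1],None,fx=5,fy=5,interpolation=cv2.INTER_CUBIC))"
```

```text
time: 10.67
eef_pos: [0.5115, -0.2767, 0.1184]
tcp_rot: [-0.002, -0.069, 0.998, 0.001]
wrist_force: [-1.0, 0.2, -0.5]
width: 0.601
finger_force: 0.0
time: 10.92
eef_pos: [0.5126, -0.2737, 0.0999]
tcp_rot: [-0.002, -0.071, 0.998, 0.001]
wrist_force: [-1.1, 0.4, -1.3]
width: 0.502
finger_force: 0.0
[np.uint64(108), np.uint64(78)] [0.60017475 0.01144666 0.23667026] [np.float64(0.7217242851045668), np.float64(0.7933307483520744)]
[np.uint64(108)] [0.59722494 0.01046372 0.24985533] [np.float64(0.7447208562337286)]
[np.uint64(78)] [0.60208413 0.01210002 0.29853089] [np.float64(0.8136256851996868)]
t 10.92 shift [-0.0006 -0.0038  0.0519] turn 0.001 tilt [-0.0032  0.0024] yaw -3.0 q6 -2.295 F [-1.1  0.4 -1.3] M [-0.02  0.03  0.02] w 0.502 g 0.0 pos [ 0.5126 -0.2737  0.0999]
[305 240]
```

View pics/g.png

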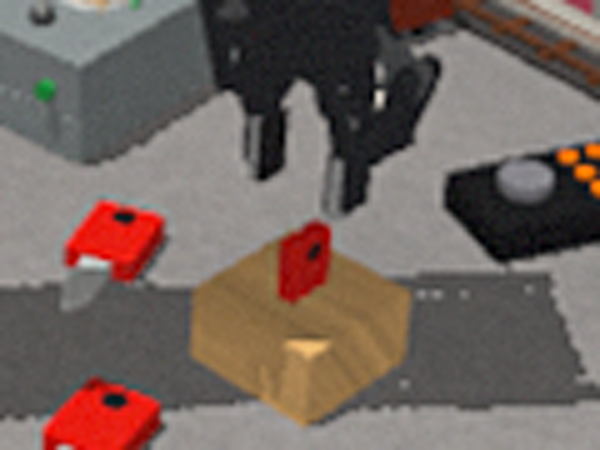

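Fingers straddle the key head at crop (305,260). Descend and grip gently.

```bash
python3 -m pendant '0 -.003 .01 0 0 0 .5; 0 -.003 .025 0 0 0 .5; 0 -.003 .038 0 0 0 .5; 0 -.003 .048 0 0 0 .5; 0 -.003 .051 0 0 0 .5'
python3 -m pendant '0 0 0 0 0 0 .5; 0 0 0 0 0 0 .25; 0 0 0 0 0 0 .25'
python3 -c "
from h import *
from plant import bot
togo(bot,.5135,-.2772,.048,.14)"
python3 -m pendant '0 0 0 0 0 0 0; 0 0 0 0 0 0 0; 0 0 0 0 0 0 0; 0 0 0 0 0 0 0' 20
python3 -c "
from h import *
from plant import bot
togo(bot,.5135,-.2772,.048,.14)"
```

```text
time: 11.38
eef_pos: [0.513, -0.2774, 0.0491]
tcp_rot: [-0.001, -0.07, 0.998, 0.001]
wrist_force: [-0.2, 0.1, -0.5]
width: 0.505
finger_force: 0.0
time: 11.63
eef_pos: [0.5146, -0.2787, 0.0521]
tcp_rot: [0.001, -0.07, 0.998, -0.0]
wrist_force: [0.0, 0.8, 0.6]
width: 0.256
finger_force: 0.0
t 11.63 shift [0.0008 0.0016 0.0041] turn 0.0 tilt [ 0.0012 -0.0008] yaw -3.001 q6 -2.299 F [0.  0.8 0.6] M [-0.    0.03 -0.03] w 0.256 g 0.0 pos [ 0.5146 -0.2787  0.0521]
time: 11.97
eef_pos: [0.5146, -0.2788, 0.0523]
tcp_rot: [0.001, -0.07, 0.998, -0.001]
wrist_force: [-0.2, -0.4, 2.7]
width: 0.14
finger_force: 23.2
t 11.97 shift [0.0009 0.0017 0.0043] turn 0.0 tilt [ 0.0015 -0.001 ] yaw -3.001 q6 -2.299 F [-0.2 -0.4  2.7] M [0.05 0.03 0.04] w 0.14 g 23.2 pos [ 0.5146 -0.2788  0.0523]
```

```bash
python3 -m pendant '0 0 0 0 0 0 0; 0 0 0 0 0 0 0; 0 0 0 0 0 0 0; 0 0 0 0 0 0 0' 90
python3 -m pendant '0 0 -.005 0 0 0 0; 0 0 -.015 0 0 0 0; 0 0 -.03 0 0 0 0; 0 0 -.05 0 0 0 0; 0 0 -.07 0 0 0 0'
python3 -m pendant '0 0 -.025 0 0 0 0; 0 0 -.04 0 0 0 0; 0 0 -.04 0 0 0 0; 0 0 -.04 0 0 0 0'
python3 -c "
from h import *
from plant import bot
togo(bot,.5998,.012,.162,.225)
s=bot.sense();print(s['tcp_rot'])"
```

```text
time: 12.3
eef_pos: [0.5147, -0.2788, 0.0525]
tcp_rot: [0.001, -0.07, 0.998, -0.001]
wrist_force: [0.1, -1.0, 5.5]
width: 0.123
finger_force: 88.4
time: 12.72
eef_pos: [0.5131, -0.2779, 0.1216]
tcp_rot: [-0.001, -0.07, 0.998, 0.001]
wrist_force: [1.1, -0.1, -1.1]
width: 0.123
finger_force: 87.8
time: 13.05
eef_pos: [0.5142, -0.2786, 0.1623]
tcp_rot: [0.001, -0.07, 0.998, -0.001]
wrist_force: [0.3, -0.1, -0.6]
width: 0.124
finger_force: 87.9
t 13.05 shift [-1.254e-01  2.757e-01  1.000e-04] turn -0.085 tilt [ 0.0014 -0.0011] yaw -3.001 q6 -2.299 F [ 0.3 -0.1 -0.6] M [ 0.02 -0.03  0.  ] w 0.124 g 87.9 pos [ 0.5142 -0.2786  0.1623]
[ 6.47415213e-04 -7.00842687e-02  9.97540679e-01 -6.08646058e-04]
```

```bash
python3 -m pendant '-.006 .013 0 0 0 0 0; -.018 .04 0 0 0 0 0; -.032 .07 0 0 0 0 0; -.046 .1 0 0 0 0 0; -.06 .13 0 0 0 0 0'
python3 -m pendant '-.014 .03 0 0 0 -.01 0; -.028 .06 0 0 0 -.03 0; -.042 .09 0 0 0 -.05 0; -.056 .12 0 0 0 -.07 0; -.065 .145 0 0 0 -.085 0'
python3 -m pendant '0 0 .01 0 0 0 0; 0 0 .02 0 0 0 0; 0 0 .025 0 0 0 0; 0 0 .025 0 0 0 0; 0 0 .025 0 0 0 0'
cat > k.py <<'E'
from h import *
from plant import bot
import sys
togo(bot,.5998,.012,.137,.225)
e=bot.sense()["eef_pos"]; z0=e[2]-.0075; R=((-8,110,60),(8,255,255))
V=[]
for n in("top","side"):
    p=bot.read_camera(n); np.savez(n+"5.npz",**p); V.append(p)
D=V[1]; c=proj(D,[[e[0],e[1],z0+.018]])[0]; m=mask(D,*R,c,12); print(m.sum(),c,fit([(D,m)],(.03,.012,z0,z0+.036),(e[0],e[1],.22)))
c=np.round(c).astype(int); print("org",c-[40,35])
cv2.imwrite(f"pics/{sys.argv[1]}.png",cv2.resize(D["pixels"][c[1]-35:c[1]+40,c[0]-40:c[0]+40,::-1],None,fx=8,fy=8,interpolation=cv2.INTER_CUBIC))
E
python3 k.py k1
```

```text
time: 13.47
eef_pos: [0.5541, -0.1388, 0.1589]
tcp_rot: [-0.002, -0.07, 0.998, 0.001]
wrist_force: [0.2, -0.6, -1.3]
width: 0.12
finger_force: 87.9
time: 13.88
eef_pos: [0.5983, 0.0145, 0.1589]
tcp_rot: [-0.002, -0.113, 0.994, 0.001]
wrist_force: [0.0, -0.3, 0.4]
width: 0.124
finger_force: 87.9
time: 14.3
eef_pos: [0.5983, 0.0105, 0.1348]
tcp_rot: [-0.001, -0.112, 0.994, 0.0]
wrist_force: [-0.2, 0.0, -1.2]
width: 0.122
finger_force: 88.0
t 14.3 shift [-0.0018  0.0012 -0.0022] turn -0.001 tilt [-0.0028  0.0001] yaw -2.918 q6 -1.866 F [-0.2  0.  -1.2] M [-0.01 -0.01 -0.02] w 0.122 g 88.0 pos [0.5983 0.0105 0.1348]
55 [263.47530213 166.3144922 ] (array([0.59083004, 0.01201679, 0.85666638]), [np.float64(0.6960352422907489)])
org [223 131]
```

View pics/k1.png

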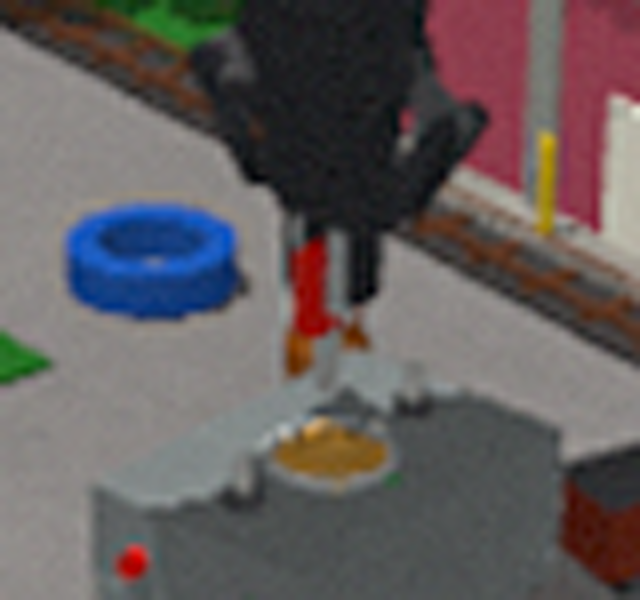

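```bash
python3 -m pendant '-.0015 .001 .005 0 0 0 0; -.0015 .001 .012 0 0 0 0; -.0015 .001 .016 0 0 0 0; -.0015 .001 .019 0 0 0 0; -.0015 .001 .019 0 0 0 0'
python3 -m pendant '0 0 0 0 0 0 0; 0 0 0 0 0 0 0; 0 0 0 0 0 0 0'
python3 k.py k2
```

```text
time: 14.82
eef_pos: [0.5998, 0.0128, 0.116]
tcp_rot: [-0.001, -0.112, 0.994, 0.0]
wrist_force: [-0.1, -0.1, -1.1]
width: 0.124
finger_force: 88.0
time: 15.07
eef_pos: [0.6008, 0.0128, 0.1177]
tcp_rot: [0.0, -0.112, 0.994, -0.0]
wrist_force: [0.5, -0.3, -0.5]
width: 0.126
finger_force: 88.0
t 15.07 shift [ 0.0012 -0.0005 -0.0193] turn 0.0 tilt [ 0.0006 -0.0001] yaw -2.916 q6 -1.864 F [ 0.5 -0.3 -0.5] M [-0.01  0.04 -0.01] w 0.126 g 88.0 pos [0.6008 0.0128 0.1177]
56 [263.61327381 170.83772538] (array([0.59457802, 0.01798319, 0.80081615]), [np.float64(0.7310508182601206)])
org [224 136]
```

View pics/k2.png

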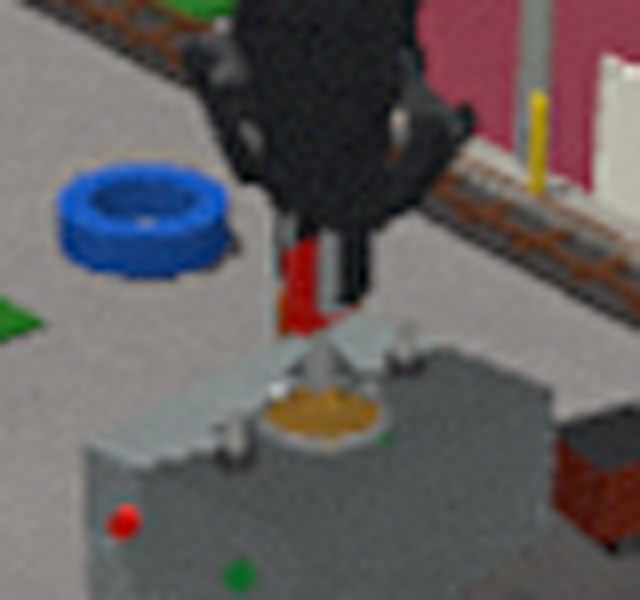

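Blade hangs at crop x≈319, brass plug/pin midpoint at ≈(321,400): aligned. Descend slowly.

```bash
python3 -m pendant '.001 0 .003 0 0 0 0; .001 0 .006 0 0 0 0; .001 0 .009 0 0 0 0; .001 0 .011 0 0 0 0; .001 0 .011 0 0 0 0'
python3 -c "
from h import *
from plant import bot
togo(bot,.600,.012,.0815,.225)"
python3 -m pendant '0 0 .002 0 0 0 0; 0 0 .004 0 0 0 0; 0 0 .005 0 0 0 0; 0 0 .005 0 0 0 0'
python3 -c "
from h import *
from plant import bot
togo(bot,.600,.012,.0815,.225)"
```

```text
time: 15.58
eef_pos: [0.5995, 0.0121, 0.1058]
tcp_rot: [-0.0, -0.112, 0.994, -0.0]
wrist_force: [-0.1, -0.7, -0.9]
width: 0.126
finger_force: 88.1
t 15.58 shift [-0.0005 -0.0002  0.0243] turn 0.0 tilt [-0.0004 -0.0007] yaw -2.916 q6 -1.865 F [-0.1 -0.7 -0.9] M [-0.24 -0.03  0.05] w 0.126 g 88.1 pos [0.5995 0.0121 0.1058]
time: 15.92
eef_pos: [0.6, 0.0118, 0.1015]
tcp_rot: [0.0, -0.112, 0.994, -0.001]
wrist_force: [1.2, -4.1, -0.4]
width: 0.123
finger_force: 88.2
t 15.92 shift [0.     0.0002 0.02  ] turn 0.0 tilt [ 0.0011 -0.0013] yaw -2.916 q6 -1.865 F [ 1.2 -4.1 -0.4] M [-0.9  -0.29  0.07] w 0.123 g 88.2 pos [0.6    0.0118 0.1015]
```

```bash
python3 -m pendant '0 -.001 .001 0 0 0 0; 0 -.001 .002 0 0 0 0; 0 -.001 .003 0 0 0 0'
python3 -m pendant '0 0 .002 0 0 .04 0; 0 0 .003 0 0 -.04 0; 0 0 .004 0 0 .04 0; 0 0 .005 0 0 -.04 0; 0 0 .006 0 0 0 0'
python3 -c "
from h import *
from plant import bot
togo(bot,.600,.012,.0815,.225)"
```

```text
time: 16.17
eef_pos: [0.5997, 0.0115, 0.0981]
tcp_rot: [-0.0, -0.112, 0.994, 0.0]
wrist_force: [0.2, -1.9, 1.8]
width: 0.12
finger_force: 88.2
time: 16.58
eef_pos: [0.5999, 0.0113, 0.0924]
tcp_rot: [0.0, -0.113, 0.994, -0.0]
wrist_force: [0.3, -3.1, 0.8]
width: 0.123
finger_force: 88.4
t 16.58 shift [-0.0002  0.0006  0.0109] turn 0.002 tilt [ 0.0002 -0.0005] yaw -2.915 q6 -1.868 F [ 0.3 -3.1  0.8] M [-0.7  -0.15  0.01] w 0.123 g 88.4 pos [0.5999 0.0113 0.0924]
```

```bash
python3 -m pendant '0 -.0005 .001 0 0 .05 0; 0 -.0005 .0025 0 0 -.05 0; 0 -.0005 .004 0 0 .05 0; 0 -.0005 .005 0 0 -.05 0; 0 -.0005 .006 0 0 0 0'
python3 -c "
from h import *
from plant import bot
togo(bot,.600,.012,.0815,.225)"
python3 -m pendant '0 0 .001 0 0 .05 0; 0 0 .002 0 0 -.05 0; 0 0 .003 0 0 .05 0; 0 0 .004 0 0 -.05 0; 0 0 .0045 0 0 0 0'
python3 -c "
from h import *
from plant import bot
togo(bot,.600,.012,.0815,.225)"
```

```text
time: 17.0
eef_pos: [0.6001, 0.0111, 0.0876]
tcp_rot: [-0.0, -0.114, 0.994, 0.0]
wrist_force: [-3.7, -2.7, 9.9]
width: 0.124
finger_force: 89.4
t 17.0 shift [-0.0001  0.0009  0.0061] turn 0.003 tilt [-0.0002  0.0001] yaw -2.914 q6 -1.869 F [-3.7 -2.7  9.9] M [-0.45  0.54 -0.01] w 0.124 g 89.4 pos [0.6001 0.0111 0.0876]
time: 17.42
eef_pos: [0.601, 0.0113, 0.0836]
tcp_rot: [0.001, -0.113, 0.994, 0.0]
wrist_force: [-0.1, -1.9, 6.6]
width: 0.123
finger_force: 89.2
t 17.42 shift [0.0008 0.0009 0.0021] turn 0.002 tilt [0.0023 0.0005] yaw -2.914 q6 -1.869 F [-0.1 -1.9  6.6] M [-0.28  0.06 -0.04] w 0.123 g 89.2 pos [0.601  0.0113 0.0836]
```

```bash
python3 -m pendant '0 0 .001 0 0 .05 0; 0 0 .002 0 0 -.05 0; 0 0 .003 0 0 .05 0; 0 0 .003 0 0 -.05 0; 0 0 .003 0 0 0 0'
python3 -c "
from h import *
from plant import bot
togo(bot,.600,.012,.0815,.225)"
python3 -m pendant '0 0 .0005 0 0 .05 0; 0 0 .001 0 0 -.05 0; 0 0 .001 0 0 0 0; 0 0 .001 0 0 0 0'
python3 k.py k3
```

```text
time: 17.83
eef_pos: [0.6014, 0.0112, 0.0814]
tcp_rot: [0.002, -0.114, 0.994, -0.0]
wrist_force: [-1.2, -1.5, 9.0]
width: 0.125
finger_force: 89.7
t 17.83 shift [ 0.0012  0.0011 -0.0001] turn 0.003 tilt [0.0031 0.0002] yaw -2.914 q6 -1.869 F [-1.2 -1.5  9. ] M [-0.39  0.2   0.05] w 0.125 g 89.7 pos [0.6014 0.0112 0.0814]
time: 18.17
eef_pos: [0.6015, 0.0112, 0.0813]
tcp_rot: [0.001, -0.112, 0.994, -0.0]
wrist_force: [-4.3, -1.3, 13.6]
width: 0.122
finger_force: 90.4
t 18.17 shift [ 0.0013  0.0011 -0.0557] turn -0.001 tilt [0.003  0.0001] yaw -2.918 q6 -1.866 F [-4.3 -1.3 13.6] M [-0.29  0.64  0.08] w 0.122 g 90.4 pos [0.6015 0.0112 0.0813]
47 [263.9467706  181.36840046] (array([0.60020786, 0.02250288, 0.91905323]), [np.float64(0.7385057471264368)])
org [224 146]
```

View pics/k3.png

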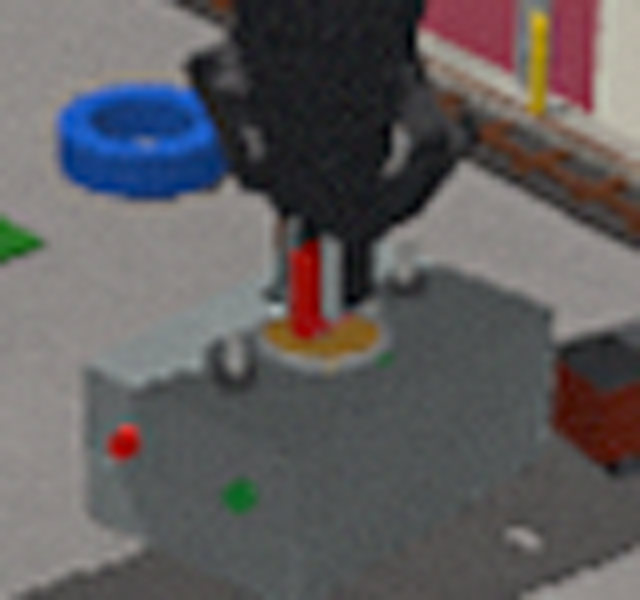

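```bash
python3 -m pendant '0 0 .001 0 0 .06 0; 0 0 .002 0 0 -.06 0; 0 0 .002 0 0 .06 0; 0 0 .002 0 0 -.06 0; 0 0 .002 0 0 0 0' 110
python3 -c "
from h import *
from plant import bot
togo(bot,.600,.012,.0815,.225)"
```

```text
time: 18.68
eef_pos: [0.6018, 0.0112, 0.0813]
tcp_rot: [0.002, -0.114, 0.993, -0.0]
wrist_force: [-7.4, -1.9, 23.5]
width: 0.123
finger_force: 110.5
t 18.68 shift [ 0.0015  0.0012 -0.0002] turn 0.004 tilt [ 0.0031 -0.0001] yaw -2.913 q6 -1.871 F [-7.4 -1.9 23.5] M [-0.43  1.49 -0.  ] w 0.123 g 110.5 pos [0.6018 0.0112 0.0813]
```

Fully seated (hard stop at z = 0.0813 while force rises). Turn clockwise.

```bash
python3 -m pendant '.001 0 -.0005 0 0 .1 0; .001 0 -.0005 0 0 .2 0; .001 0 -.0005 0 0 .3 0; .001 0 -.0005 0 0 .4 0; .001 0 -.0005 0 0 .4 0'
python3 -c "
from h import *
from plant import bot
togo(bot,.6018,.0112,.0815,.225-1.57)"
```

```text
time: 19.1
eef_pos: [0.6018, 0.0101, 0.0813]
tcp_rot: [0.003, 0.089, 0.996, -0.001]
wrist_force: [-3.0, -4.0, 17.0]
width: 0.114
finger_force: 109.7
t 19.1 shift [ 0.0002  0.0011 -0.0002] turn 1.167 tilt [ 0.0059 -0.0017] yaw 2.964 q6 -1.464 F [-3. -4. 17.] M [-0.8   0.7   0.08] w 0.114 g 109.7 pos [0.6018 0.0101 0.0813]
```

```bash
python3 -m pendant '0 -.0005 0 0 0 .1 0; 0 -.0005 0 0 0 .2 0; 0 -.0005 0 0 0 .3 0; 0 -.0005 0 0 0 .4 0; 0 -.0005 0 0 0 .4 0'
python3 -c "
from h import *
from plant import bot
togo(bot,.6018,.0112,.0815,.225-1.57)"
```

```text
time: 19.52
eef_pos: [0.6014, 0.0091, 0.0813]
tcp_rot: [0.003, 0.285, 0.959, -0.001]
wrist_force: [-3.8, -7.0, 18.4]
width: 0.12
finger_force: 109.8
t 19.52 shift [ 0.0009  0.002  -0.0002] turn 0.768 tilt [ 0.0052 -0.0028] yaw 2.564 q6 -1.065 F [-3.8 -7.  18.4] M [-1.09  0.87  0.09] w 0.12 g 109.8 pos [0.6014 0.0091 0.0813]
```

```bash
python3 -m pendant '0 -.0005 0 0 0 .1 0; 0 -.001 0 0 0 .2 0; 0 -.0015 0 0 0 .3 0; 0 -.0015 0 0 0 .4 0; 0 -.0015 0 0 0 .4 0'
python3 -c "
from h import *
from plant import bot
togo(bot,.6018,.0112,.0815,.225-1.57)"
```

```text
time: 19.93
eef_pos: [0.6009, 0.0084, 0.0813]
tcp_rot: [0.003, 0.47, 0.883, 0.001]
wrist_force: [-3.4, -4.1, 17.9]
width: 0.122
finger_force: 109.7
t 19.93 shift [ 0.0018  0.0023 -0.0002] turn 0.367 tilt [ 0.006  -0.0016] yaw 2.164 q6 -0.668 F [-3.4 -4.1 17.9] M [-0.74  0.65  0.1 ] w 0.122 g 109.7 pos [0.6009 0.0084 0.0813]
```

```bash
python3 -m pendant '0 -.0005 0 0 0 .1 0; 0 -.001 0 0 0 .2 0; 0 -.001 0 0 0 .3 0; 0 -.001 0 0 0 .35 0; 0 -.001 0 0 0 .35 0'
python3 -c "
from h import *
from plant import bot
togo(bot,.6018,.0112,.0815,.225-1.57)"
python3 -m pendant '0 0 0 0 0 .05 0; 0 0 0 0 0 .1 0; 0 0 0 0 0 .1 0'
python3 -c "
from h import *
from plant import bot
togo(bot,.6018,.0112,.0815,.225-1.57)"
```

```text
time: 20.35
eef_pos: [0.6, 0.0078, 0.0813]
tcp_rot: [0.003, 0.615, 0.788, 0.001]
wrist_force: [-3.0, -3.3, 17.1]
width: 0.119
finger_force: 109.7
t 20.35 shift [ 0.0028  0.0025 -0.0002] turn 0.019 tilt [ 0.0059 -0.0016] yaw 1.816 q6 -0.32 F [-3.  -3.3 17.1] M [-0.75  0.67  0.11] w 0.119 g 109.7 pos [0.6    0.0078 0.0813]
time: 20.6
eef_pos: [0.5997, 0.0078, 0.0813]
tcp_rot: [0.002, 0.654, 0.757, 0.001]
wrist_force: [-5.0, -5.5, 19.6]
width: 0.118
finger_force: 110.0
t 20.6 shift [ 0.003   0.0026 -0.0002] turn -0.081 tilt [ 0.0048 -0.0017] yaw 1.716 q6 -0.22 F [-5.  -5.5 19.6] M [-0.76  0.89  0.14] w 0.118 g 110.0 pos [0.5997 0.0078 0.0813]
```

```bash
python3 -m pendant '0 0 0 0 0 .05 0; 0 0 0 0 0 .05 0'
python3 -c "
from h import *
from plant import bot
togo(bot,.6018,.0112,.0815,.225-1.57)"
python3 -m pendant '0 0 0 0 0 .05 0; 0 0 0 0 0 .05 0'
python3 -c "
from h import *
from plant import bot
togo(bot,.6018,.0112,.0815,.225-1.57)"
```

```text
time: 20.77
eef_pos: [0.5994, 0.0078, 0.0813]
tcp_rot: [0.002, 0.673, 0.74, 0.001]
wrist_force: [-5.2, -4.7, 19.1]
width: 0.121
finger_force: 110.0
t 20.77 shift [ 0.0031  0.0027 -0.0002] turn -0.131 tilt [ 0.004  -0.0017] yaw 1.666 q6 -0.17 F [-5.2 -4.7 19.1] M [-0.74  1.14  0.12] w 0.121 g 110.0 pos [0.5994 0.0078 0.0813]
time: 20.93
eef_pos: [0.5991, 0.0078, 0.0813]
tcp_rot: [0.002, 0.691, 0.723, 0.001]
wrist_force: [-6.2, -3.7, 21.4]
width: 0.12
finger_force: 110.1
t 20.93 shift [ 0.0032  0.0028 -0.0002] turn -0.18 tilt [ 0.0033 -0.0017] yaw 1.616 q6 -0.12 F [-6.2 -3.7 21.4] M [-0.79  1.29  0.17] w 0.12 g 110.1 pos [0.5991 0.0078 0.0813]
```

```bash
python3 -m pendant '0 0 0 0 0 .05 0; 0 0 0 0 0 .05 0; 0 0 0 0 0 .05 0'
python3 -c "
from h import *
from plant import bot
togo(bot,.6018,.0112,.0815,.225-1.57)"
python3 -m pendant '0 0 0 0 0 .05 0; 0 0 0 0 0 .05 0;0 0 0 0 0 .05 0'
python3 -c "
from h import *
from plant import bot
togo(bot,.6018,.0112,.0815,.225-1.57)
for n in('top','side'):
    p=bot.read_camera(n); c=np.round(proj(p,[[.6,.012,.085]])[0]).astype(int); print(c)
    cv2.imwrite('pics/z_'+n+'.png',cv2.resize(p['pixels'][c[1]-35:c[1]+35,c[0]-40:c[0]+40,::-1],None,fx=8,fy=8,interpolation=cv2.INTER_CUBIC))"
```

```text
time: 21.18
eef_pos: [0.599, 0.0079, 0.0813]
tcp_rot: [0.002, 0.708, 0.706, 0.0]
wrist_force: [-7.0, -4.5, 20.5]
width: 0.125
finger_force: 110.2
t 21.18 shift [ 0.0033  0.0028 -0.0002] turn -0.229 tilt [ 0.003  -0.0016] yaw 1.568 q6 -0.072 F [-7.  -4.5 20.5] M [-0.77  1.32  0.18] w 0.125 g 110.2 pos [0.599  0.0079 0.0813]
time: 21.43
eef_pos: [0.5989, 0.0079, 0.0813]
tcp_rot: [0.002, 0.725, 0.688, 0.0]
wrist_force: [-7.5, -3.7, 20.5]
width: 0.118
finger_force: 110.3
t 21.43 shift [ 0.0034  0.0027 -0.0002] turn -0.278 tilt [ 0.0027 -0.0017] yaw 1.518 q6 -0.022 F [-7.5 -3.7 20.5] M [-0.73  1.42  0.32] w 0.118 g 110.3 pos [0.5989 0.0079 0.0813]
[256 183]
[263 183]
```

View pics/z_side.png

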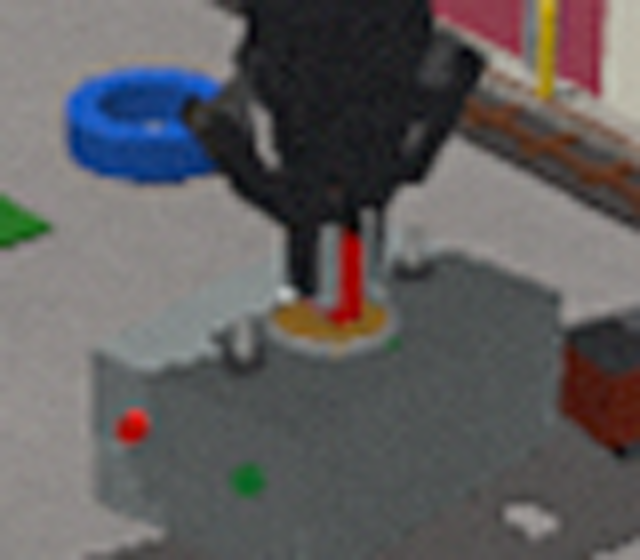

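The key is turned across the box at crop (348,280), its head on the plug. The torque jumped from 0.18 to 0.32 N m, so it's at the stop. I'll hold briefly to confirm, then hand in.

```bash
python3 -m pendant '0 0 0 0 0 .03 0; 0 0 0 0 0 .03 0; 0 0 0 0 0 .03 0; 0 0 0 0 0 .03 0; 0 0 0 0 0 .03 0' 120
python3 -c "
from h import *
from plant import bot
togo(bot,.6018,.0112,.0815,.225-1.57)"
python3 -m pendant '0 0 0 0 0 0 0; 0 0 0 0 0 0 0; 0 0 0 0 0 0 0; 0 0 0 0 0 0 0; 0 0 0 0 0 0 0'
python3 -c "
from h import *
from plant import bot
togo(bot,.6018,.0112,.0815,.225-1.57)
s=bot.sense()
if s['wrist_force'][2]>12 and abs(s['eef_pos'][2]-.0813)<.0008 and s['ft_torque'][2]>.2: print(bot.hand_in())"
```

```text
time: 21.95
eef_pos: [0.5988, 0.008, 0.0813]
tcp_rot: [0.001, 0.736, 0.677, 0.0]
wrist_force: [-7.2, -3.0, 20.8]
width: 0.114
finger_force: 117.4
t 21.95 shift [ 0.0034  0.0028 -0.0002] turn -0.308 tilt [ 0.0023 -0.0014] yaw 1.488 q6 0.007 F [-7.2 -3.  20.8] M [-0.63  1.53  0.36] w 0.114 g 117.4 pos [0.5988 0.008  0.0813]
time: 22.37
eef_pos: [0.5988, 0.0081, 0.0813]
tcp_rot: [0.001, 0.736, 0.677, 0.0]
wrist_force: [-8.0, -3.4, 21.6]
width: 0.117
finger_force: 117.4
t 22.37 shift [ 0.0034  0.0028 -0.0002] turn -0.308 tilt [ 0.0023 -0.0014] yaw 1.488 q6 0.007 F [-8.  -3.4 21.6] M [-0.64  1.56  0.39] w 0.117 g 117.4 pos [0.5988 0.0081 0.0813]
the job is handed in; nothing more can be done
None
```

I handed the job in at 22.4 s: the cover lies flat, handle up, in the middle of the mat (to within a few mm), and the key is fully in the lock, turned clockwise to its stop, and still gripped and held there; I have no verdict from the judging.

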